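Key and seat the respirator cartridge

ROBOT

A 6-joint arm with a two-finger parallel gripper is mounted at the origin on the work surface. World frame = base frame: x ahead of the robot, y to its left, z up, the work surface at z = 0. Lengths are in m, angles in rad, forces in N, time in s.
With the tool pointing down it reaches from about 0.375 to 0.975 m from the base axis. Payload 3.8 kg.
Tool frame: the origin (TCP) lies at the very end of the fingers, on their centre line; the grasp point (between the pads) lies 19 mm behind it; z points along the fingers, y is the line along which they close (so a half turn about z gives the same grasp; the last joint's range is limited). The gripper opens to 85 mm and grips with 20 to 120 N. Pads are 22 mm wide; open, the fingers measure 114 mm over their backs; the gripper's body (76 mm by 85 mm) begins 54 mm behind the grasp point. The pads swing forward as they close: fully open they stand 13 mm farther back than shut.
Start: joints at [-1.362, 0.264, 1.604, -0, 1.274, -0.037], TCP at [0.164, -0.655, 0.231] pointing down, gripper open.
Joint ranges: [-2.63, 2.63], [-0.94, 2.18], [0.31, 2.57], [-1.31, 4.45], [0, 2.66], [-2.55, 2.55]. Speed limits (rad/s): [2.57, 2.57, 3.14, 3.14, 3.14, 3.14].

INTERFACE

Orientations are given as a rotation vector (axis times angle).
In Python, from workcell import monitor, viewer, job gives the robot as it stands. The module is installed in compiled form; this text tells all that it offers.
- The arm moves only by the tool step_arm, never from a script. Its argument "series" is one flat list of numbers, 4 for each row, row after row: the shift along the tool's x, y, z in m, then the turn about the tool's z in rad. A call has 1 to 8 rows; each row is the pose to reach, as a shift and turn from the pose commanded when the call began, along the tool's axes at that moment; what a row does not reach only later rows make up. A row lasts 1/8 s, in which the tool goes at most 62.5 mm and 10.7 degrees, less where a joint would pass 70% of its speed; a pose out of reach is approached as far as the arm can. A call with a gripper value outside its range is refused whole. "gripper" is the opening, from 0 (shut) to 1 (fully open), set as the call begins (left out, the last holds). The fingers move at their own pace and stop on an object; "newtons" is the grip in N (left out, the last holds). Time passes only in rows, so rows that repeat a pose let the fingers close. It gives the time, the measured TCP pose, the force, the opening and the grip force at its end, in the units of the state.
- monitor.read_state(): the state, without advancing time (a new reading comes with each control period).
- viewer.read_camera(name): name is "scene" or "top"; returns a dict with "image" (480x640x3 uint8, red, green, blue), "intrinsics" (3x3 intrinsics, pixels), "T" (4x4, takes a point from camera to world coordinates). Camera axes: x right, y up, looking along -z (the intrinsics and any distortion apply to the point x, -y, -z); pixel columns grow to the right and rows downward; lengths in m; the calibration is good to about 2 mm. A picture is of the moment at which its call begins. There is no depth.
- job.finish_job(): hands the job in; it is judged then, once.
Trained networks look in a picture, given as the dict that the camera call returned (one of the last four; its "shot" number tells which), for a name from the list of things; names that differ only in an ending like _2 or _b are one class to them, and where a whole thing is asked for, a point or a joint stands for the part that bears it (a point fixed in the world has none). Each returns a list of dicts, best first, with "score" (0 to 1); they miss things now and then, are a little off and sometimes report something else, mostly with a low value. They report only what shows in the picture. A call takes as long as a camera call. They do not tell look-alikes from the thing itself.
- viewer.boxes_of(picture, label): "extent" ([centre column, centre row, width, height] in pixels, round what is visible of it).
- viewer.spot_point(picture, label): "point" ([column, row] in pixels: a listed point, or the origin of a listed thing).
The state is a dict: "time": time; "q": joint angles; "joint_vel": joint speeds; "joint_torque": joint torques, N m; "tool_pos": TCP position; "tcp_rot": TCP orientation; "wrist_force": force on the tool from outside, world axes, zero at the start; "torque": the same for the moment, N m; "width": opening from 0.0 (shut) to 1.0 (fully open); "grip_force": force on a finger pad.
Only numpy, scipy, OpenCV 4.12 (cv2) and the standard library are available. Lean on these libraries where they do the work, as an engineer would, in place of code of your own. Each camera call takes 0.05 s, during which the arm holds its last target. There are 200 camera calls.

TASK

Get the respirator ready for the next pour: with a fingertip against the white tab, push the purple filter cartridge round until the notch in its rim is over the yellow pin, then press the cartridge straight down until it is fully home, and move clear. Do not pinch the tab or lift the cartridge, and leave the cup, the bottle and the clamp where they are.

Things in the scene. Friction and masses are not known exactly. Their poses are not given: they have to be found in the camera images.
- mask: Black half-mask respirator, fixed to the bench, lying on its face seal with its round filter port up: 140 mm across at the foot, with a round nose bulge on its +x side reaching 81 mm from the axis. Origin on the bench under the port's axis; its z is the port's axis. A white collar 116 mm across lies at 54 to 57 mm height, below the cartridge. The yellow pin stands on the collar on the +x (nose) side.
- pin_top (a point): Middle of the crest of the yellow pin, 66 mm above the bench, 48.5 mm from the port's axis on the mask's +x side. The pin is a radial ridge 9 mm wide with a rounded crest, reaching from 41 to 68 mm from the axis, so that its outer end shows beyond the cartridge's rim (radius 54 mm).
- cartridge (a joint): Turn of the cartridge about the upright port axis, rad, growing counter-clockwise seen from above; the notch is over the pin at 0 (equally at 2 pi). It starts anywhere between 0.7 and 5.58. It turns freely either way without stops, with light friction of about 0.05 N m, and stays where it is left. Pressed down, the notch takes the pin within about 0.05 rad either side; the rounded crest helps it in a little beyond.
- seat (a joint): Travel of the cartridge down the port, m: 0 raised (as at the start: the rim's underside is 0.5 mm above the pin's crest), 0.008 fully home, negative when lifted. A seal grips it: it stays at any height and takes about 7 N to push down, wherever on its top it is pressed. Until the notch is over the pin it stops on the pin after 1 to 3 mm, the harder it is pressed the deeper, and pressed so it turns more stiffly.
- cartridge_top (a point): Centre of the cartridge's flat top, on the port's axis (a grey ring with a dark centre, 30 mm across), the place to press. 92.5 mm above the bench at the start, 84.5 mm when home. Its x axis points at the notch. The cartridge is a purple drum 86 mm across and 26 mm high with a darker rim 108 mm across and 8 mm thick round its foot.
- notch (a point): Middle of the notch in the dark rim, at the rim's top face, 48.5 mm from the axis. The notch is open outwards, 14 to 17 mm wide and 11 mm deep; a white painted dash on the drum's top leads to it.
- tab (a point): Middle of the white tab that stands on the drum's top diametrically opposite the notch: an upright radial fin 22 mm long (20 to 42 mm from the axis), 14 mm thick, rising 17 mm above the drum's flat top. This point is 31 mm from the axis and 8 mm above the flat top. Push on either flat side to turn the cartridge.
- tab_left: One side of the tab, which faces the cartridge's +y (looking from the axis with +x to the notch, on the left). Origin on the cartridge's axis at its underside, 26 mm below the flat top; x points to the notch.
- tab_right: The other side of the tab, which faces the cartridge's -y. Same origin and axes as tab_left.
- mixing_cup: Clear plastic mixing cup with cured red resin in its foot, 80 mm across the mouth, 85 mm high. Origin at the centre of its underside. Loose: leave it alone.
- resin_bottle: Amber bottle with a white cap, 52 mm across, 105 mm high. Origin at the centre of its underside. Loose: leave it alone.
- spring_clamp: Steel spring clamp with yellow grips and tips lying on the bench, 136 mm long along its x, 76 mm wide, 22 mm high. Origin at the middle of its underside. Loose: leave it alone.
There are look-alikes about, which are no part of the job. There is more than one size of the mask; the one meant has the size given above.

How it is judged:
At the end, for the whole second after the job is handed in: The cartridge is down on the port by at least 6.2 of its 8 mm, at rest, with the middle of its notch within 6 mm of the pin's middle (seen from above); cup and bottle stand upright and these and the clamp are within 20 mm of where they were (value of joint seat above 0.0062 m and horizontal distance between notch and pin_top below 0.006 m and velocity of joint cartridge between -0.05 and 0.05 rad/s and velocity of joint seat between -0.005 and 0.005 m/s and distance of each of mixing_cup, resin_bottle, spring_clamp from where it was at the start of the episode below 0.02 m and angle between each of mixing_cup, resin_bottle's own z axis and vertical below 0.3 rad); the robot touches nothing.
It fails at once if the cartridge is lifted more than 3 mm (value of joint seat below -0.003 m).
It fails at once if the tab is pinched (more than 2 N on both of its sides at once) (contact force between the fingers and tab_left above 2 N and contact force between the fingers and tab_right above 2 N).
It fails at once if the cup, the bottle or the clamp is moved more than 30 mm (distance of any of mixing_cup, resin_bottle, spring_clamp from where it was at the start of the episode above 0.03 m).
It also fails if it takes over 58 s, if anything falls off the work surface, if the arm or the gripper's body presses on something with over 40 N, if the wrist force passes 120 N, or if a joint passes its speed limit or range.

## Working session

There is one attempt and no reset: what is moved stays moved. The work goes in short steps, Python scripts to look and compute and a tool call to move; the robot and the scene stay as the last step left them, time stands still between calls to the robot, and variables do not carry over. Pictures are saved under pics/ and viewed, at most 10 in all, crops included, and the job is handed in when it is done.

Besides the shell and the picture viewer there is one more tool, called as a command line: name --argument value ..., lists and objects as JSON in quotes. step_arm: Moves the arm, as the interface text tells. Its arguments: {"type":"object","properties":{"series":{"type":"array"},"gripper":{"type":"number"},"newtons":{"type":"number"}},"required":["series"]}

```bash
mkdir -p pics
cat > h.py <<'E'
import numpy as np, cv2
from workcell import monitor, viewer, job
def px2w(p,uv,z):
    K=np.array(p["intrinsics"]);T=np.array(p["T"])
    d=np.linalg.inv(K)@np.array([uv[0],uv[1],1.]); d=T[:3,:3]@np.array([d[0],-d[1],-d[2]])
    o=T[:3,3]; return o+d*(z-o[2])/d[2]
def w2px(p,X):
    K=np.array(p["intrinsics"]);T=np.array(p["T"])
    c=T[:3,:3].T@(np.array(X)-T[:3,3]); c=K@np.array([c[0],-c[1],-c[2]]); return c[:2]/c[2]
def save(p,n): cv2.imwrite(n,cv2.cvtColor(p["image"],cv2.COLOR_RGB2BGR))
E
python3 - <<'E'
from h import *
np.set_printoptions(precision=3,suppress=True)
H=dict(pin_top=.066,cartridge_top=.0925,notch=.0745,tab=.1005,mask=0,mixing_cup=0,resin_bottle=0,spring_clamp=0)
for c in ["top","scene"]:
    p=viewer.read_camera(c); save(p,f"pics/{c}.png"); print(c,p.keys(),np.array(p["T"])[:3,3])
    for k,z in H.items():
        for d in viewer.spot_point(p,k)[:3]: print(k,round(d["score"],2),np.round(d["point"]),px2w(p,d["point"],z))
print(monitor.read_state()["tcp_rot"],monitor.read_state()["time"])
E
```

```text
top dict_keys(['image', 'intrinsics', 'T', 'shot']) [ 0.5   -0.04   1.365]
pin_top 0.57 [470. 165.] [ 0.75  -0.409  0.066]
pin_top 0.37 [261. 219.] [0.637 0.055 0.066]
pin_top 0.37 [355. 262.] [ 0.539 -0.149  0.066]
cartridge_top 0.84 [361. 273.] [ 0.514 -0.158  0.093]
cartridge_top 0.77 [474. 176.] [ 0.721 -0.409  0.093]
cartridge_top 0.74 [271. 234.] [0.604 0.033 0.093]
notch 0.91 [292. 220.] [ 0.635 -0.013  0.075]
notch 0.72 [355. 262.] [ 0.538 -0.149  0.075]
notch 0.64 [469. 164.] [ 0.751 -0.404  0.075]
tab 0.64 [475. 186.] [ 0.698 -0.409  0.101]
mask 0.77 [362. 274.] [ 0.514 -0.17   0.   ]
mask 0.77 [465. 183.] [ 0.72  -0.414  0.   ]
mask 0.73 [270. 238.] [0.602 0.04  0.   ]
mixing_cup 0.94 [339. 202.] [ 0.681 -0.12   0.   ]
mixing_cup 0.23 [255. 239.] [0.599 0.075 0.   ]
resin_bottle 0.6 [197. 244.] [0.591 0.209 0.   ]
spring_clamp 0.96 [241. 167.] [0.768 0.105 0.   ]
scene dict_keys(['image', 'intrinsics', 'T', 'shot']) [ 1.567 -0.593  0.958]
pin_top 0.61 [198. 349.] [ 0.771 -0.409  0.066]
pin_top 0.4 [366. 245.] [0.646 0.058 0.066]
pin_top 0.38 [270. 249.] [ 0.555 -0.152  0.066]
cartridge_top 0.89 [258. 240.] [ 0.539 -0.175  0.093]
cartridge_top 0.82 [188. 333.] [ 0.746 -0.418  0.093]
cartridge_top 0.74 [351. 230.] [0.606 0.04  0.093]
notch 0.9 [338. 247.] [ 0.63  -0.009  0.075]
notch 0.74 [270. 252.] [ 0.572 -0.161  0.075]
notch 0.67 [201. 346.] [ 0.775 -0.404  0.075]
tab 0.93 [252. 239.] [ 0.538 -0.191  0.101]
tab 0.92 [358. 219.] [0.587 0.072 0.1  ]
tab 0.57 [182. 324.] [ 0.725 -0.422  0.101]
mask 0.9 [348. 257.] [0.598 0.041 0.   ]
mask 0.74 [195. 352.] [ 0.718 -0.405  0.   ]
mask 0.56 [258. 264.] [ 0.518 -0.171  0.   ]
mixing_cup 0.92 [307. 299.] [ 0.686 -0.123  0.   ]
resin_bottle 0.74 [408. 291.] [0.772 0.103 0.   ]
resin_bottle 0.56 [401. 238.] [ 0.597  0.205 -0.   ]
spring_clamp 0.85 [408. 291.] [0.771 0.102 0.   ]
[3.118 0.385 0.   ] 0.9
```

View pics/top.png

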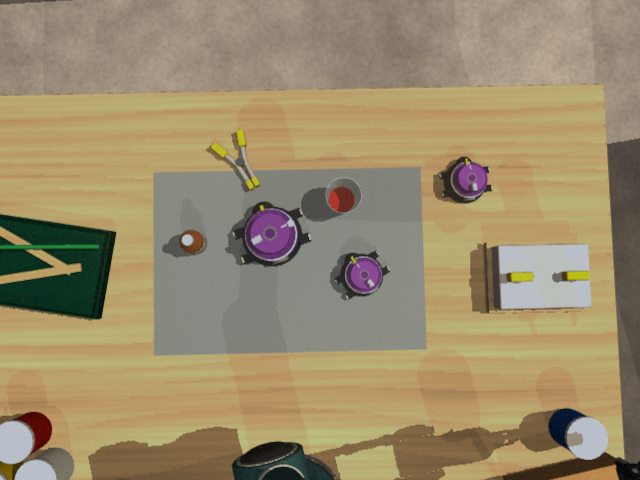

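View pics/scene.png

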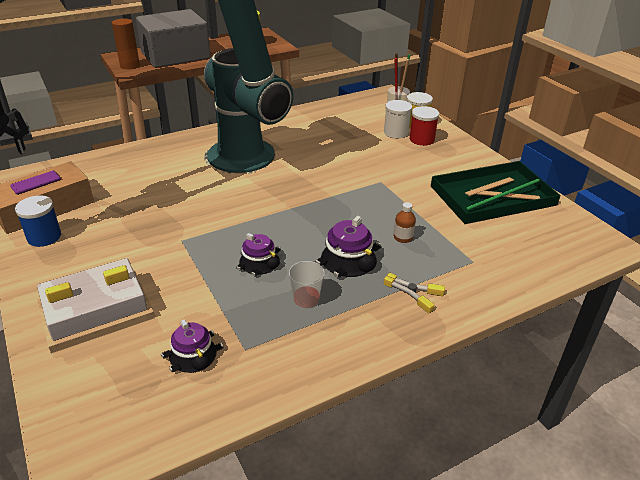

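Candidates for the mask in the top view are the one at (270,235), large, and two smaller ones at (361,273) and (470,178). By size, the one at (270,235) is the 140 mm mask. Next I check it in a close crop.

Run:
```python
from h import *
np.set_printoptions(precision=4,suppress=True)
p=viewer.read_camera("top"); q=viewer.read_camera("scene")
a=cv2.resize(p["image"][195:275,225:315],None,fx=5,fy=5,interpolation=cv2.INTER_CUBIC)
b=cv2.resize(q["image"][205:285,310:390],None,fx=4.9,fy=5,interpolation=cv2.INTER_CUBIC)[:, :350]
b=cv2.resize(b,(350,400));im=np.hstack([a,b]); cv2.imwrite("pics/crop.png",im[:,:,::-1])
im=p["image"].astype(int); R,G,B=im[...,0],im[...,1],im[...,2]
win=np.zeros(R.shape,bool); win[195:275,225:315]=1
yel=(R>130)&(G>100)&(B<70)&win; print("yellow",yel.sum(), [px2w(p,np.argwhere(yel).mean(0)[::-1],.064)])
pur=((R-G>40)&(B-G>50)&win).astype(np.uint8)
ct=max(cv2.findContours(pur,0,2)[0],key=cv2.contourArea); h=cv2.convexHull(ct)
(e)=cv2.fitEllipse(h); print("purple",e, px2w(p,e[0],.09))
wh=((R>170)&(G>165)&(B>150)&win).astype(np.uint8)
n,l,s,c=cv2.connectedComponentsWithStats(wh)
for i in range(1,n): print(s[i],c[i],px2w(p,c[i],.1095)[:2],px2w(p,c[i],.0925)[:2])
print(w2px(p,[.604,.036,.0925]),w2px(q,[.604,.036,.0925]))
```

```text
yellow 15 [array([0.6636, 0.054 , 0.064 ])]
purple ((271.00335693359375, 233.60142517089844), (45.89472579956055, 48.60209274291992), 173.2860565185547) [0.6037 0.0325 0.09  ]
[287 218   8   8  34] [290.3529 222.4412] [ 0.6251 -0.01  ] [ 0.6268 -0.0096]
[282 224   4   3   5] [283.8 225.2] [0.6195 0.004 ] [0.6211 0.0046]
[295 227   1   3   3] [295. 228.] [ 0.613  -0.0197] [ 0.6146 -0.0194]
[296 231   1   6   6] [296.  233.5] [ 0.6013 -0.0216] [ 0.6027 -0.0213]
[252 235   9   9  40] [256.05  239.125] [0.591  0.0632] [0.5923 0.0646]
[309 235   2   4   4] [309.5 236.5] [ 0.5943 -0.0501] [ 0.5956 -0.0502]
[295 240   1   2   2] [295.  240.5] [ 0.5864 -0.0192] [ 0.5876 -0.0189]
[294 243   1   1   1] [294. 243.] [ 0.5812 -0.017 ] [ 0.5823 -0.0166]
[292 245   2   3   3] [292.6667 246.    ] [ 0.5749 -0.014 ] [ 0.5759 -0.0137]
[286 249   6   6   6] [288.5 251.5] [ 0.5634 -0.005 ] [ 0.5643 -0.0045]
[281 256   4   2   4] [282.5 256.5] [0.5531 0.0079] [0.5538 0.0085]
[242 258   1   1   1] [242. 258.] [0.5517 0.0935] [0.5524 0.0953]
[275 259   1   1   1] [275. 259.] [0.5481 0.0238] [0.5488 0.0247]
[279 258   1   1   1] [279. 258.] [0.55   0.0153] [0.5507 0.0161]
[243 261   1   1   1] [243. 261.] [0.5453 0.0915] [0.5459 0.0932]
[269.3077 233.4118] [349.2752 229.5135]
```

View pics/crop.png

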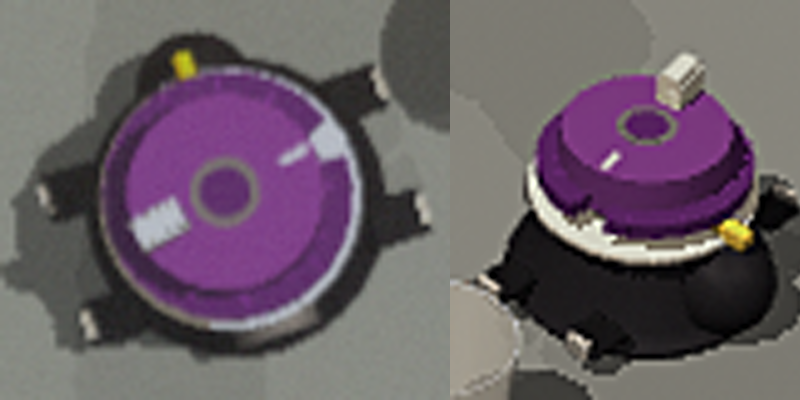

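The crop shows the large mask, with the centre ring at (269.8,233.4), the yellow pin at (262,208), the notch at (290,223) and the tab at (257,240). In world coordinates the axis is at about (0.604, 0.035). The pin lies at about 18° and the tab at about 119°, so the cartridge needs a turn of about 78° CCW. I'll go to the tab's clockwise side with the gripper shut.

step_arm --series '[0.03,-0.03,0,0,0.07,-0.07,0,0,0.11,-0.11,0,0,0.15,-0.15,0,0,0.19,-0.19,0,0,0.23,-0.225,0,0,0.27,-0.265,0,0,0.307,-0.3,0,0]' --gripper 0

```text
time: 2.0
tool_pos: [0.3898, -0.2874, 0.2317]
tcp_rot: [3.117, 0.385, 0.001]
wrist_force: [0.8, -0.5, 0.0]
width: 0.001
grip_force: 0.0
```

step_arm --series '[0.04,-0.04,0,0,0.08,-0.08,0,0,0.12,-0.12,0,-0.05,0.16,-0.16,0,-0.1,0.2,-0.2,0,-0.15,0.24,-0.235,0.02,-0.2,0.28,-0.275,0.05,-0.26,0.307,-0.299,0.08,-0.26]'

```text
time: 3.0
tool_pos: [0.6155, 0.0781, 0.1511]
tcp_rot: [3.041, 0.789, 0.003]
wrist_force: [0.5, -0.6, -0.5]
width: -0.001
grip_force: 0.0
```

```bash
cat > st.py <<'E'
from h import *
from scipy.spatial.transform import Rotation as Ro
np.set_printoptions(precision=4,suppress=True)
s=monitor.read_state(); M=Ro.from_rotvec(s["tcp_rot"]).as_matrix()
print(s["time"],s["tool_pos"],"yaw",np.arctan2(M[1,0],M[0,0]),"z",M[:,2],"F",s["wrist_force"],"q",s["q"],s["width"])
def rows(P):  # list of (x,y,z,yaw) world -> tool rows
    y0=np.arctan2(M[1,0],M[0,0]); p0=np.array(s["tool_pos"])
    for a in P: print(np.round(np.r_[M.T@(np.array(a[:3])-p0), -(a[3]-y0)],4))
E
python3 - <<'E'
from st import *
p=viewer.read_camera("top"); q=viewer.read_camera("scene")
for n,f in (("tip",s["tool_pos"]),):print(w2px(p,f),w2px(q,f))
a=cv2.resize(p["image"][190:280,220:320],None,fx=4,fy=4); b=cv2.resize(q["image"][180:270,300:400],None,fx=4,fy=4)
cv2.imwrite("pics/c2.png",np.hstack([a,b])[:,:,::-1])
c=np.array([.604,.035]);P=[]
for deg in (119,):
  A=np.radians(deg);u=np.array([np.cos(A),np.sin(A)]);t=np.array([-u[1],u[0]])
  P.append([*(c+.031*u-.028*t),.099,A-np.pi/2])
rows(P)
E
```

```text
3.0 [0.6155 0.0781 0.1511] yaw 0.507823913420062 z [ 0.0019  0.0004 -1.    ] F [ 0.5157 -0.5975 -0.4651] q [0.0859 0.2215 1.8091 0.0003 1.1091 1.1488] -0.0007138639587243143
[246.9389 225.9511] [368.1822 207.4905]
[-0.003   0.0011  0.0521  0.0017]
```

View pics/c2.png

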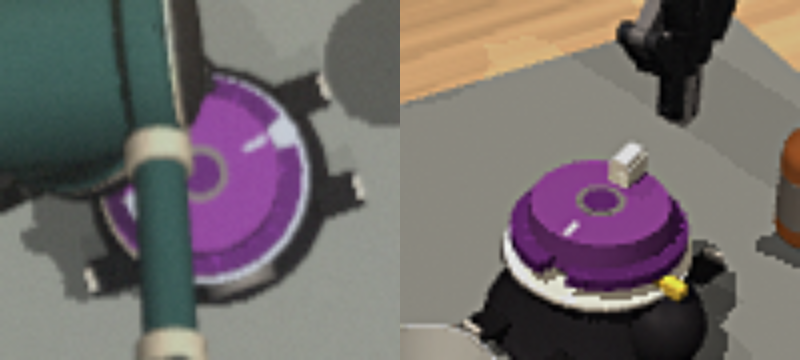

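The scene picture shows the shut fingertips at about (369.5,209), above the tab's pin side and clear of it. This agrees with the predicted (368,207.5). I'll descend.

step_arm --series '[-0.003,0.001,0.02,0,-0.003,0.001,0.04,0,-0.003,0.001,0.052,0,-0.003,0.001,0.052,0]'

```text
time: 3.6
tool_pos: [0.6106, 0.0725, 0.0979]
tcp_rot: [-3.042, -0.784, 0.004]
wrist_force: [-0.4, 0.3, 0.3]
width: 0.0
grip_force: 0.0
```

Run:
```python
from st import *
c=np.array([.604,.035])
def pose(deg,g):
  A=np.radians(deg);u=np.array([np.cos(A),np.sin(A)]);t=np.array([-u[1],u[0]])
  return [*(c+.031*u-g*t),.099,A-np.pi/2]
rows([pose(119,.023)]+[pose(119+i*5,.018) for i in range(0,14)])
```

```text
3.6 [0.6106 0.0725 0.0979] yaw 0.5046798192276354 z [-0.0026 -0.0002 -1.    ] F [-0.4126  0.2895  0.3139] q [ 0.0777  0.2671  1.8598 -0.      1.0173  1.1438] 1.6185931943322472e-05
[-0.001  -0.0014 -0.0011 -0.0015]
[-0.006  -0.0014 -0.0011 -0.0015]
[-0.0087 -0.0028 -0.0011 -0.0887]
[-0.0116 -0.004  -0.0011 -0.176 ]
[-0.0146 -0.005  -0.0011 -0.2633]
[-0.0177 -0.0057 -0.0011 -0.3505]
[-0.0208 -0.0061 -0.0011 -0.4378]
[-0.0239 -0.0062 -0.001  -0.5251]
[-0.027  -0.0061 -0.001  -0.6123]
[-0.0301 -0.0057 -0.001  -0.6996]
[-0.0332 -0.005  -0.001  -0.7869]
[-0.0361 -0.0041 -0.001  -0.8741]
[-0.039  -0.0029 -0.001  -0.9614]
[-0.0418 -0.0014 -0.001  -1.0487]
[-0.0444  0.0003 -0.001  -1.1359]
```

step_arm --series '[-0.001,-0.001,-0.001,0,-0.006,-0.001,-0.001,0,-0.009,-0.003,-0.001,-0.09,-0.012,-0.004,-0.001,-0.18,-0.015,-0.005,-0.001,-0.26,-0.018,-0.006,-0.001,-0.35,-0.021,-0.006,-0.001,-0.44,-0.024,-0.006,-0.001,-0.52]'

```text
time: 4.6
tool_pos: [0.5887, 0.0674, 0.1015]
tcp_rot: [2.735, 1.545, 0.004]
wrist_force: [0.8, 1.5, 0.7]
width: 0.0
grip_force: 0.9
```

Run:
```python
from st import *
q=viewer.read_camera("scene"); p=viewer.read_camera("top")
c=np.array([.604,.035])
for k,z in dict(tab=.1005,notch=.0745).items():
  for n,im in (("s",q),("t",p)):
    for d in viewer.spot_point(im,k):
      X=px2w(im,d["point"],z)[:2]-c
      if np.hypot(*X)<.09: print(n,k,d["score"],X,np.degrees(np.arctan2(X[1],X[0])))
def pose(deg,g):
  A=np.radians(deg);u=np.array([np.cos(A),np.sin(A)]);t=np.array([-u[1],u[0]])
  return [*(c+.031*u-g*t),.099,A-np.pi/2]
rows([pose(149+i*5,.018) for i in range(1,9)])
```

```text
4.6 [0.5887 0.0674 0.1015] yaw 1.0284886118674978 z [ 0.0026  0.0009 -1.    ] F [0.7585 1.5467 0.6792] q [0.0715 0.2211 1.9101 0.0009 1.0077 0.6134] 0.00012881468481496514
s tab 0.81 [-0.0346  0.0252] 143.94347893038125
t tab 0.63 [-0.0258  0.0156] 148.74645267408306
s notch 0.65 [ 0.0435 -0.0263] -31.162872775206594
t notch 0.92 [ 0.0466 -0.0224] -25.708638639581547
[-0.0047 -0.0027  0.0025 -0.0885]
[-0.0076 -0.0039  0.0025 -0.1758]
[-0.0106 -0.0048  0.0025 -0.2631]
[-0.0136 -0.0055  0.0025 -0.3503]
[-0.0167 -0.0059  0.0025 -0.4376]
[-0.0199 -0.0061  0.0025 -0.5249]
[-0.023  -0.0059  0.0025 -0.6121]
[-0.0261 -0.0055  0.0025 -0.6994]
```

step_arm --series '[-0.005,-0.003,0.002,-0.09,-0.008,-0.004,0.002,-0.18,-0.011,-0.005,0.002,-0.26,-0.014,-0.005,0.002,-0.35,-0.017,-0.006,0.002,-0.44,-0.02,-0.006,0.002,-0.52,-0.023,-0.006,0.002,-0.61,-0.026,-0.005,0.002,-0.7]'

```text
time: 5.9
tool_pos: [0.5702, 0.0476, 0.0984]
tcp_rot: [-2.04, -2.389, -0.001]
wrist_force: [-0.3, 1.5, 1.1]
width: 0.002
grip_force: 1.0
```

```bash
cat > look.py <<'E'
from st import *
import sys
q=viewer.read_camera("scene"); p=viewer.read_camera("top")
c=np.array([.604,.035])
for k,z in dict(cartridge_top=.0925,tab=.1005,notch=.0745,pin_top=.066).items():
  for n,im in (("s",q),("t",p)):
    for d in viewer.spot_point(im,k):
      X=px2w(im,d["point"],z)[:2]-c
      if np.hypot(*X)<.09: print(n,k,round(d["score"],2),X,np.degrees(np.arctan2(X[1],X[0])))
def pose(deg,g):
  A=np.radians(deg);u=np.array([np.cos(A),np.sin(A)]);t=np.array([-u[1],u[0]])
  return [*(c+.031*u-g*t),.099,A-np.pi/2]
a=cv2.resize(p["image"][195:275,225:305],None,fx=5,fy=5,interpolation=2); b=cv2.resize(q["image"][200:280,310:390],None,fx=5,fy=5,interpolation=2)
cv2.imwrite(sys.argv[1],np.hstack([a,b])[:,:,::-1])
rows([pose(189+i*3,.018) for i in range(1,5)])
E
python3 look.py pics/c3.png
```

```text
5.9 [0.5702 0.0476 0.0984] yaw 1.7279034619241473 z [-0.0001  0.0006 -1.    ] F [-0.2737  1.5248  1.1322] q [ 0.0394  0.1904  1.9541  0.0007  0.9972 -0.118 ] 0.001580714477447028
s cartridge_top 0.72 [-0.0012  0.0066] 100.50041804205118
s tab 0.88 [-0.0366 -0.0025] -176.10403215395908
s tab 0.43 [ 0.0059 -0.0018] -17.13882807601373
s pin_top 0.43 [0.0439 0.0231] 27.76793245900012
t pin_top 0.6 [0.0447 0.0186] 22.63025808712473
[-0.0014 -0.0005 -0.0006 -0.0523]
[-0.0031 -0.0013 -0.0006 -0.1047]
[-0.0048 -0.0021 -0.0006 -0.1571]
[-0.0066 -0.0027 -0.0006 -0.2094]
```

View pics/c3.png

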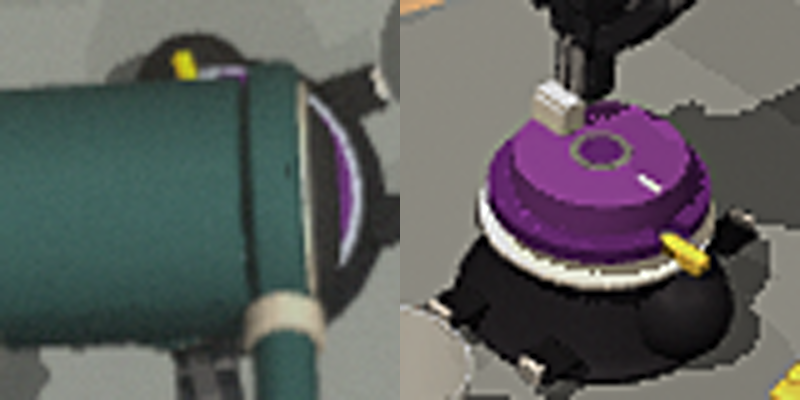

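The scene crop shows the ring centre at (601,151), the dash at (649,184) and the pin from (668,240) to (702,265). The notch has almost reached the pin. I'll convert these to angles.

Run:
```python
from st import *
q=viewer.read_camera("scene")
f=lambda x,y:(310+(x-400)/5-.4,200+y/5-.4)
C=px2w(q,f(601,151),.0925)[:2]; print("C",C)
for n,xy,z in (("dash1",(641,178),.0925),("dash2",(659,190),.0925),("pin in",(668,240),.066),("pin out",(704,266),.064),("tabtop",(557,95),.1095)):
  X=px2w(q,f(*xy),z)[:2]-C; print(n,X,np.hypot(*X),np.degrees(np.arctan2(X[1],X[0])))
for a in (14,17,20,23):
  for r in (.054,.068):
    X=np.r_[C+r*np.array([np.cos(np.radians(a)),np.sin(np.radians(a))]),.065]; u=w2px(q,X); print(a,r,(u[0]+.4-310)*5+400,(u[1]+.4-200)*5)
```

```text
6.4 [0.5701 0.0474 0.0982] yaw 1.7254327305793178 z [-0.0003 -0.0001 -1.    ] F [-0.1734  1.1916  0.7278] q [ 0.0394  0.1906  1.9543 -0.0001  0.997  -0.1152] 0.001228476440519516
C [0.6056 0.0365]
dash1 [0.0271 0.0059] 0.02778853429517327 12.34272396929813
dash2 [0.0391 0.0086] 0.04000146754890484 12.459320128257934
pin in [0.046  0.0113] 0.04739597662044859 13.749124343736979
pin out [0.0686 0.0174] 0.07080440717798714 14.237608645656882
tabtop [-0.0296 -0.0081] 0.030722538817790294 -164.80132770034706
14 0.054 678.1312108611638 247.94125774208766
14 0.068 699.4284670399556 261.83019629608737
17 0.054 682.103742514246 245.4103849026204
17 0.068 704.4284271590586 258.6062576993352
20 0.054 685.832795380943 242.74666807618303
20 0.068 709.1156264374147 255.2152019017707
23 0.054 689.3083905278845 239.9583038983181
23 0.068 713.4776323350007 251.66775737545677
```

Pin is at about 15° and the dash at about 12.5°, so I push about 2° more, then back off and go above the centre.

step_arm --series '[-0.001,0,0,-0.02,-0.002,-0.001,0,-0.035,-0.002,-0.001,0,-0.035,0.006,0,0,0,0.012,0,0,0,0.012,0,-0.03,0,0.012,0,-0.05,0,0.012,0,-0.05,0]'

```text
time: 7.45
tool_pos: [0.5703, 0.0592, 0.1507]
tcp_rot: [2.04, 2.384, 0.005]
wrist_force: [0.3, -0.9, 0.1]
width: 0.001
grip_force: 0.0
```

```bash
python3 look.py pics/c4.png
python3 - <<'E'
from st import *
rows([[.606,.036,.115,1.725],[.606,.036,.095,1.725]])
E
```

```text
7.45 [0.5703 0.0592 0.1507] yaw 1.7260346230815624 z [ 0.0049  0.0001 -1.    ] F [ 0.3173 -0.8645  0.0646] q [ 0.0601  0.1342  1.9127 -0.0003  1.0898 -0.095 ] 0.0005699295917584321
s cartridge_top 0.86 [0.0036 0.0028] 38.33033873731756
t cartridge_top 0.87 [ 0.0032 -0.0014] -23.523396297509446
s tab 0.66 [-0.0257 -0.0055] -167.80135459016273
t tab 0.83 [-0.0299 -0.0064] -167.8129711786754
s notch 0.85 [0.045  0.0172] 20.903692549900523
s pin_top 0.37 [0.0385 0.0245] 32.47450371879464
[-0.0128 -0.0026  0.0517 -0.0542]
[-0.0145 -0.0034  0.0517 -0.1066]
[-0.0162 -0.0041  0.0517 -0.1589]
[-0.018  -0.0047  0.0517 -0.2113]
7.95 [0.5681 0.0592 0.1477] yaw 1.725851308155081 z [-0.0009 -0.0001 -1.    ] F [ 0.117   0.1253 -0.1052] q [ 0.0602  0.1368  1.9157 -0.      1.09   -0.0949] 0.00311349407327801
[-0.0287  0.0339  0.0327  0.0009]
[-0.0287  0.0339  0.0527  0.0009]
```

View pics/c4.png

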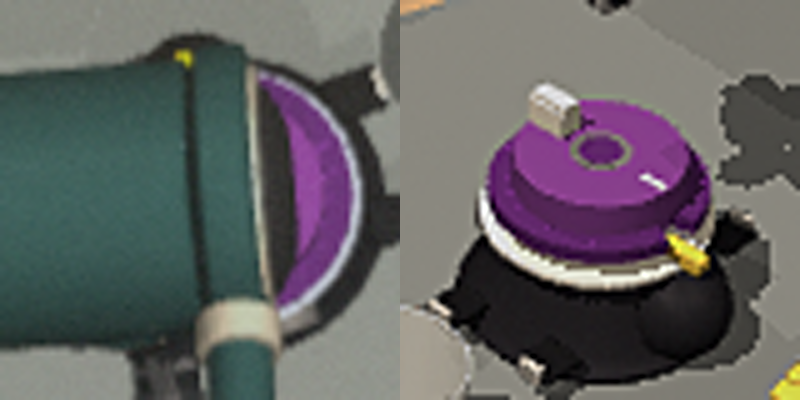

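The crop shows the dash at (642,175) to (664,188), with the pin sitting inside the notch opening at (668–705, 235–268). I'll compare the angles, then press.

Run:
```python
from st import *
q=viewer.read_camera("scene"); im=q["image"].astype(int)
C=px2w(q,(349.8,229.8),.0925)[:2]
R,G,B=im[...,0],im[...,1],im[...,2]
def rep(n,m,z):
  v=np.argwhere(m); uv=v.mean(0)[::-1]; X=px2w(q,uv,z)[:2]-C; print(n,len(v),uv,X,np.hypot(*X),np.degrees(np.arctan2(X[1],X[0])))
w=np.zeros(R.shape,bool); w[232:240,354:366]=1; rep("dash",w&(G>130),.0925)
w[:]=0; w[243:256,360:374]=1; rep("pin",w&(R>120)&(G>90)&(B<90),.064)
w[:]=0; w[205:230,333:347]=1
```

```text
7.95 [0.5681 0.0592 0.1477] yaw 1.725851308155081 z [-0.0009 -0.0001 -1.    ] F [ 0.117   0.1253 -0.1052] q [ 0.0602  0.1368  1.9157 -0.      1.09   -0.0949] 0.00311349407327801
dash 9 [359.6667 235.4444] [0.03   0.0094] 0.03145437516728534 17.392201390247177
pin 34 [367.2647 250.5588] [0.058  0.0153] 0.060027666068388205 14.79343129399323
```

step_arm --series '[-0.015,0.017,0.01,0,-0.029,0.034,0.025,0,-0.029,0.035,0.04,0,-0.029,0.035,0.051,0,-0.029,0.035,0.053,0]'

```text
time: 8.62
tool_pos: [0.6057, 0.0363, 0.0937]
tcp_rot: [-2.041, -2.385, 0.003]
wrist_force: [-0.4, 0.6, 0.4]
width: 0.0
grip_force: 0.0
```

step_arm --series '[0,0,0.002,0,0,0,0.004,0,0,0,0.006,0,0,0,0.007,0]'

```text
time: 9.12
tool_pos: [0.6078, 0.0362, 0.09]
tcp_rot: [2.042, 2.386, 0.002]
wrist_force: [-2.5, 0.6, 6.7]
width: 0.002
grip_force: 3.2
```

step_arm --series '[0,0,0.002,0,0,0,0.004,0,0,0,0.005,0,0,0,0.006,0]'

```text
time: 9.62
tool_pos: [0.6079, 0.0362, 0.0844]
tcp_rot: [2.042, 2.386, 0.002]
wrist_force: [-4.5, 0.6, 11.0]
width: 0.001
grip_force: 6.0
```

step_arm --series '[0,0,0.002,0,0,0,0.004,0,0,0,0.004,0]'

```text
time: 10.0
tool_pos: [0.6083, 0.0362, 0.0841]
tcp_rot: [2.042, 2.386, 0.002]
wrist_force: [-11.5, 0.6, 27.4]
width: 0.002
grip_force: 13.4
```

Force rises without further travel, with the tip at 84.1 mm, so it is home. I'll lift clear and check.

step_arm --series '[0,0,-0.01,0,0,0,-0.04,0,0,0,-0.09,0,0,0,-0.13,0,0.05,0,-0.13,0,0.1,0,-0.13,0,0.15,0,-0.13,0,0.15,0,-0.13,0]'

```text
time: 11.0
tool_pos: [0.5836, 0.1874, 0.2086]
tcp_rot: [-2.037, -2.391, -0.002]
wrist_force: [0.0, -1.0, -0.4]
width: -0.0
grip_force: 0.0
```

```bash
python3 look.py pics/c5.png
```

```text
11.0 [0.5836 0.1874 0.2086] yaw 1.7301345549760603 z [ 0.0006  0.0011 -1.    ] F [ 0.0256 -0.9853 -0.4161] q [0.2696 0.1624 1.7684 0.001  1.2099 0.1099] -0.0001315603797937196
s cartridge_top 0.67 [ 0.0061 -0.0018] -16.209424005651726
s cartridge_top 0.17 [0.0623 0.003 ] 2.7427335034053324
t cartridge_top 0.88 [ 0.006  -0.0004] -3.5026061490560103
s tab 0.96 [-0.0179 -0.0084] -154.8762612367033
s tab 0.38 [ 0.0312 -0.011 ] -19.43051098354848
t tab 0.63 [-0.0324 -0.0036] -173.58646064203143
s notch 0.89 [0.0534 0.0027] 2.8519826394275274
s pin_top 0.53 [0.0471 0.0151] 17.79219739400576
t pin_top 0.59 [0.0492 0.0155] 17.442146653071337
[-0.1374 -0.036   0.1094 -0.0501]
[-0.1391 -0.0368  0.1094 -0.1025]
[-0.1408 -0.0376  0.1094 -0.1548]
[-0.1426 -0.0382  0.1094 -0.2072]
```

View pics/c5.png

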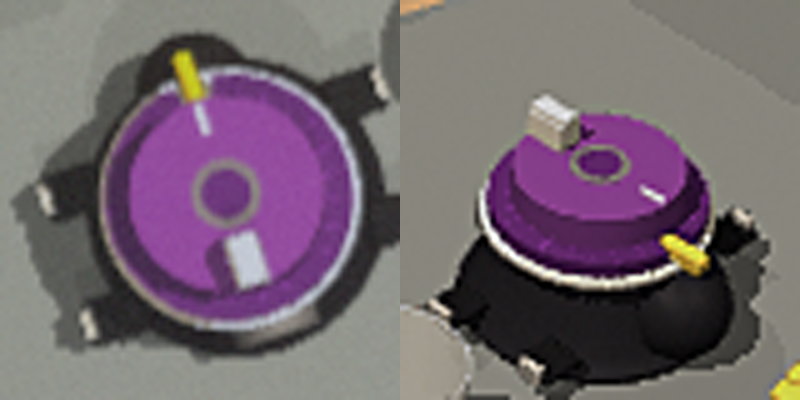

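The top view shows the pin (185,78), dash (203,118), ring (225,192) and tab (247,260) in one line, with the pin protruding through the notch. The scene view shows the drum lowered onto the collar and nothing touching it. I'll hand in.

```bash
python3 -c "
from workcell import job
print(job.finish_job())"
```

```text
the job is handed in; nothing more can be done
None
```

The cartridge is turned so its notch is over the yellow pin and pressed fully home, the arm is clear, and the job is handed in; the hand-in call returned no verdict.

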